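# Feel out the carousel's drive slack and pin it half-way

## Task

Feel out the slack in the sample carousel's drive: rock the carousel gently clockwise (seen from above) until the drive plainly pushes back, then anticlockwise until it pushes back again. Set the carousel half-way between those two points, where the hidden hole in the drive plate lies under the brass bush, then put the red-handled index pin from the tool block through the bush, fully home with its collar on the bush, and let go. Never strain the drive or force the pin, and leave the vial rack, bottle, jar and screwdriver where they are.

Things in the scene. Friction and masses are not known exactly. Their poses are not given: they have to be found in the camera images.
- sampler: Sample changer: low white housing 250 x 270 mm, 70 mm high, fixed to the bench, with the black carousel on top. Origin under its centre on the bench; the carousel's upright axis passes through the origin.
- carousel: Black carousel, 153 mm across, turning about its upright axis; it cannot be lifted off. Origin on the axis, 92 mm above the bench; z up, x towards the brass bush, y along the handle. Drum of radius 47 mm, up to 38 mm above the origin; round it vial sleeves 26 mm high at radius 62 mm, some with capped vials up to 36 mm; the four either side of the bush are empty. Friction about 0.03 N m; stays where left.
- spindle (a point): Point on the carousel's axis, 77 mm above the bench, where it meets its hidden drive. Slack: 13 to 24 degrees end to end, different each time; the carousel starts somewhere inside it. Past either end the drive (held, springy belt) resists with 10 N m per rad (0.17 N m per degree) and springs back when let go. 0.1 to 0.25 N m over the friction is a plain push-back; 0.4 N m strains it.
- handle (a point): Middle of the aluminium handle bridging the carousel over its axis: a bar 10 mm wide, 12 mm high, 84 mm long (along the carousel's y) with a post at each end. This point is half-way up the bar, 162 mm above the bench; 26 mm free height under the bar. Axes as the carousel's.
- bush (a point): Centre of the top of the brass bush, 62 mm from the axis, 112 mm above the bench: block 22 x 18 mm, 20 mm high, upright through hole 9.8 mm wide, mouth chamfered. Axes as the carousel's. 2 mm below it the drive plate, 16 mm thick, has a like hole; they line up half-way in the slack. Lined up within 1.5 mm the pin's tip goes in; else it stops on the plate, 13 mm short.
- pin_grip (a point): Index pin, upright in the tool block. This point is on its axis in the red round handle (14 mm across, 46 mm high), 17 mm below the handle's top, 68 mm above the tip, 33 mm above the underside of the steel collar (17 mm across, 4 mm thick). Shank 8 mm across, 35 mm long, tip chamfered. About 60 g. z runs from tip to handle. Home: this point 33 mm above bush.
- tool_block: Grey tool block 100 x 56 mm, 40 mm high, fixed to the bench, origin under its centre. The pin stands in a 10 mm wide hole at its centre, its collar on the top face; lift it 37 mm to clear.
- vial_rack: Black rack of capped vials, 130 x 90 mm, 41 mm high, loose. Origin under its centre. Leave it alone.
- solvent_bottle: Amber bottle with a blue cap, 60 mm across, 130 mm high, loose. Origin under its centre. Leave it alone.
- septa_jar: Clear jar with a white lid, 52 mm across, 55 mm high, loose. Origin under its centre. Leave it alone.
- screwdriver: Green-handled screwdriver, 170 mm long, lying along its x axis, loose. Leave it alone.

How it is judged:
On the way, in this order (a step that is already met when the one before it is completed fails the run):
1. the carousel has been turned clockwise (seen from above) until the drive pushes back (over 1.2 N at the drive key) (contact force between key and flank_cw above 1.2 N), for 0.1 s.
2. then anticlockwise until the drive pushes back (over 1.2 N at the drive key) (contact force between key and flank_ccw above 1.2 N), for 0.1 s.
At the end, for the whole second after the job is handed in: the pin stands upright (within 4.6 degrees) through the bush and the drive plate, its collar on the bush (within 2.5 mm of fully home, centre within 5 mm), released and at rest (z of pin_grip in the frame of bush between 0.03 and 0.0355 m and horizontal distance between pin_grip and bush below 0.005 m and angle between pin_grip's own z axis and vertical below 0.08 rad and linear speed of pin below 0.02 m/s and angular speed of carousel below 0.05 rad/s); the robot touches nothing.
It fails at once if the drive is strained: over 9 N at the drive key (0.4 N m) (contact force between key and flank_cw above 9 N or contact force between key and flank_ccw above 9 N).
It fails at once if the pin is forced: over 25 N between it and the sampler (contact force between pin and sampler above 25 N).
It fails at once if the vial rack, solvent bottle, septa jar or screwdriver is moved over 15 mm (distance of any of vial_rack, solvent_bottle, septa_jar, screwdriver from where it was at the start of the episode above 0.015 m).
It also fails if it takes over 64 s, if anything falls off the work surface, if the arm or the gripper's body presses on something with over 40 N, if the wrist force passes 120 N, or if a joint passes its speed limit or range.

## Robot

A 6-joint arm with a two-finger parallel gripper is mounted at the origin on the work surface. World frame = base frame: x ahead of the robot, y to its left, z up, the work surface at z = 0. Lengths are in m, angles in rad, forces in N, time in s.
With the tool pointing down it reaches from about 0.3 to 0.775 m from the base axis. Payload 14.6 kg.
Tool frame: the origin (TCP) lies between the finger pads; the fingertips stand 19 mm ahead of it and the grasp point (between the pads) is the TCP (ctrl.finger_overhang is the distance from the TCP to the fingertips, in m); z points along the fingers, y is the direction in which the jaws open and shut (so a half turn about z gives the same grasp; the last joint's range is limited). The gripper opens to 94 mm and grips with 3 to 60 N. Pads are 16 mm wide; open, the fingers measure 119 mm over their backs; the gripper's body (75 mm by 177 mm) begins 78 mm behind the grasp point.
Start: joints at [-1.322, 0.3, 1.521, -0, 1.321, -0.067], TCP at [0.171, -0.523, 0.224] pointing down, gripper open.
Joint ranges: [-3.03, 3.03], [-0.79, 2.21], [0.23, 2.52], [-1.04, 4.18], [0, 3.07], [-2.55, 2.55]. Speed limits (rad/s): [2.22, 2.22, 2.57, 3.14, 3.14, 3.14].

## Interface

Orientations are given as [roll, pitch, yaw] about the fixed x, y, z axes, in that order (R = Rz(yaw) Ry(pitch) Rx(roll)).
In Python, from station import ctrl gives the robot as it stands.
- The arm moves only by the tool send_rows, never from a script. Its argument "series" is a list of rows, each a list of 7 numbers: the turn, a rotation vector about the tool's x, y, z in degrees, then the shift along the tool's x, y, z in m, then the gripper's target within -1 to 1 (fully open at 1, half-way at 0, shut at -1). A call has 1 to 8 rows; each row is the pose to reach, as a shift and turn from the pose commanded when the call began, along the tool's axes at that moment; what a row does not reach only later rows make up. A row lasts 1/10 s, in which the tool goes at most 50 mm and 8.59 degrees, less where a joint would pass 70% of its speed; a pose out of reach is approached as far as the arm can. A call with a gripper value outside its range is refused whole. The fingers move at their own pace and stop on an object; "force" is the grip in N (left out, the last holds). Time passes only in rows, so rows that repeat a pose let the fingers close. It gives the time, the measured TCP pose, the force and the opening at its end, in the units of the state.
- ctrl.get_obs(): the state, without advancing time (a new reading comes with each control period).
- ctrl.camera(name): name is "scene" or "top" or "wrist"; returns a dict with "pixels" (400x640x3 uint8, red, green, blue), "z_map" (400x640 float32, m along the optical axis (not along the pixel's ray), 0 where there is no reading), "fov_y" (degrees; the focal length in pixels is half the picture's height over the tangent of half this angle, whatever the lens; pixels are square), "cx", "cy" (the principal point, pixels), "R" (3x3) and "t" (3): a world point X has camera coordinates R X + t. Camera axes: x right, y down, z forward; pixel columns grow to the right and rows downward; lengths in m; the calibration is good to about 2 mm. A picture is of the moment at which its call begins.
- ctrl.hand_in(): hands the job in, once; it reports no verdict.
The state is a dict: "time_s": time; "qpos": joint angles; "joint_vel": joint speeds; "tau": joint torques, N m; "ee_pos": TCP position; "eef_rot": TCP orientation; "force": force on the tool from outside, world axes, zero at the start; "moment": the same for the moment, N m; "grip_width": finger opening in m.
Only numpy, scipy, OpenCV 4.12 (cv2) and the standard library are available. Lean on these libraries where they do the work, as an engineer would, in place of code of your own. Each camera call takes 0.05 s, during which the arm holds its last target.

## Working session

There is one attempt and no reset: what is moved stays moved. The work goes in short steps, Python scripts to look and compute and a tool call to move; the robot and the scene stay as the last step left them, time stands still between calls to the robot, and variables do not carry over. Pictures are saved under pics/ and viewed, and the job is handed in when it is done.

Besides the shell and the picture viewer there is one more tool, called after "Emit:" by a JSON object that holds its "fn" and its "kwargs", one argument or row to a line. send_rows: Moves the arm, as the interface text tells. Its arguments: {"type":"object","properties":{"series":{"type":"array"},"force":{"type":"number"}},"required":["series"]}

```bash
ls; mkdir -p pics; cat > h.py <<'E'
import numpy as np, cv2, math
from station import ctrl
def cam(n,save=None):
    c=ctrl.camera(n)
    if save: cv2.imwrite('pics/'+save,cv2.cvtColor(c['pixels'],cv2.COLOR_RGB2BGR))
    c['f']=200/math.tan(math.radians(c['fov_y'])/2); c['R']=np.array(c['R']);c['t']=np.array(c['t'])
    return c
def ray(c,u,v,z):
    d=c['R'].T@np.array([(u-c['cx'])/c['f'],(v-c['cy'])/c['f'],1]); o=-c['R'].T@c['t']
    return o+d*(z-o[2])/d[2]
def cloud(c):
    v,u=np.mgrid[0:400,0:640]; z=c['z_map']
    P=np.stack([(u-c['cx'])/c['f']*z,(v-c['cy'])/c['f']*z,z],-1)
    return (P-c['t'])@c['R']
E
python3 - <<'E'
from h import *
for n in ['scene','top','wrist']:
    c=cam(n,n+'0.png'); print(n,c['fov_y'],c['cx'],c['cy'],-c['R'].T@c['t'])
print(ctrl.get_obs())
E
```

```text
pics
scene 49.66205153028001 313.42015663094924 199.27959786663234 [ 1.36800339 -0.57126354  0.74376757]
top 48.032977740651276 323.1765374240763 210.95474240491416 [0.49178032 0.02284616 1.41269309]
wrist 70.35352868779547 322.2041601574155 201.12058373893 [ 0.24223174 -0.49945135  0.38441839]
{'time_s': 0.15, 'qpos': array([-1.32160788e+00,  3.00352722e-01,  1.52143051e+00,  1.21424373e-05,
        1.32067108e+00, -6.66250152e-02]), 'joint_vel': array([ 0.00070805, -0.0010763 , -0.00122671,  0.00032906,  0.00172318,
       -0.00010715]), 'tau': array([ 9.69096327e-04, -5.31956577e+01, -3.52819526e+01,  7.08178827e-02,
        2.35172437e-02, -5.33120760e-05]), 'ee_pos': array([ 0.17076844, -0.52263488,  0.22401495]), 'eef_rot': array([-3.14073369e+00, -6.91012025e-05,  3.15810418e-01]), 'force': array([ 0.30157605,  0.08834805, -0.3797314 ]), 'moment': array([ 0.04110113, -0.02694447,  0.00270698]), 'grip_width': 0.09422364457973097}
```

View pics/top0.png

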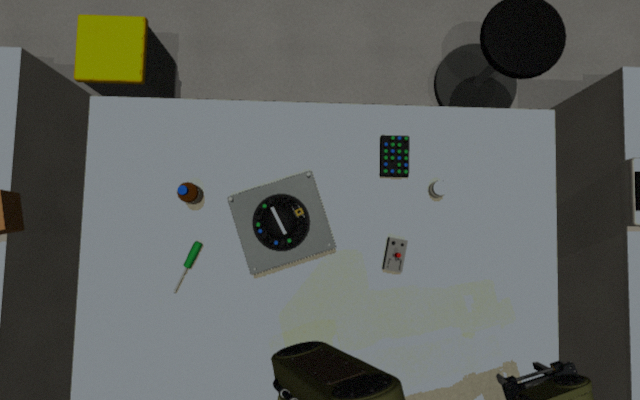

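View pics/scene0.png

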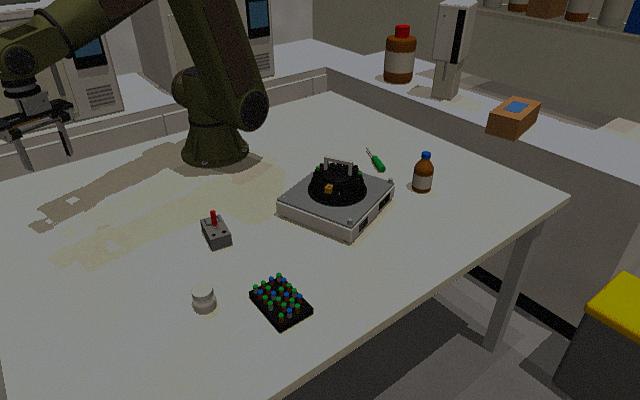

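View pics/wrist0.png

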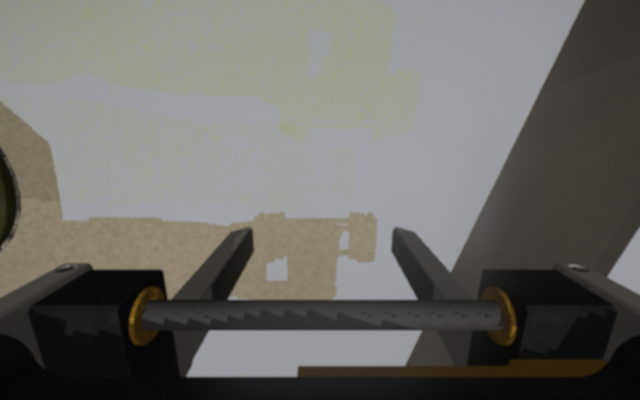

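The top view shows the carousel at about (281,222), with its handle running (273,208)–(285,234). The bush is at about (299,212), the pin at (397,255), and the bottle, rack, jar and screwdriver stand well clear. Next I measure these.

```bash
python3 - <<'E'
from h import *
c=cam('top'); rgb=c['pixels'].astype(int); hsv=cv2.cvtColor(c['pixels'],cv2.COLOR_RGB2HSV)
P=cloud(c)
# housing top by height
reg=np.zeros((400,640),bool); reg[160:285,220:345]=1
m=(reg&(abs(P[...,2]-0.07)<0.008)|reg&(P[...,2]>.07)).astype(np.uint8)
cs,_=cv2.findContours(m,0,1); k=max(cs,key=cv2.contourArea); r=cv2.minAreaRect(k)
print('housing',r,[ray(c,*p,0.07).round(4) for p in cv2.boxPoints(r)], ray(c,*r[0],.07))
# handle
mh=(reg&(abs(P[...,2]-0.168)<0.01)).astype(np.uint8)
v,u=np.nonzero(mh); print('handle z px',len(u))
if len(u)>5:
    q=np.array([ray(c,a,b,.168)[:2] for a,b in zip(u,v)]); r=cv2.minAreaRect(q.astype(np.float32)*1000); print(r,q.mean(0))
# brass
H,S,V=hsv[...,0],hsv[...,1],hsv[...,2]
mb=reg&(H>12)&(H<30)&(S>110)&(V>70)
v,u=np.nonzero(mb); print('brass',len(u),u.mean(),v.mean(),ray(c,u.mean(),v.mean(),.112))
mr=((H<6)|(H>174))&(S>150)&(V>80); mr[:, :360]=0;mr[:,430:]=0;mr[:220]=0;mr[290:]=0
v,u=np.nonzero(mr); print('red',len(u),u.mean(),v.mean(),ray(c,u.mean(),v.mean(),.09),P[mr][:,2].max())
mt=np.zeros((400,640),bool); mt[225:285,370:420]=1; mt&=P[...,2]>.03
cs,_=cv2.findContours(mt.astype(np.uint8),0,1); k=max(cs,key=cv2.contourArea); r=cv2.minAreaRect(k)
print('block',r,[ray(c,*p,.04).round(4) for p in cv2.boxPoints(r)],ray(c,*r[0],.04))
E
```

```text
housing ((281.1041259765625, 221.89869689941406), (80.95536804199219, 88.10231018066406), 72.34988403320312) [array([0.6301, 0.2851, 0.07  ]), array([0.7178, 0.036 , 0.07  ]), array([ 0.4875, -0.0433,  0.07  ]), array([0.4027, 0.2035, 0.07  ])] [0.55866704 0.12064296 0.07      ]
handle z px 107
((559.78125, 120.65167236328125), (82.0706787109375, 8.658361434936523), 28.243600845336914) [0.5599327  0.12074851]
brass 42 298.8095238095238 211.57142857142858 [0.58787116 0.06723244 0.112     ]
red 14 398.2142857142857 254.78571428571428 [ 0.46947667 -0.22800034  0.09      ] 0.09690222418376523
block ((395.5000305175781, 254.00001525878906), (19.023263931274414, 32.75139617919922), 11.309932708740234) [array([ 0.4269, -0.1913,  0.04  ]), array([ 0.5251, -0.2097,  0.04  ]), array([ 0.5151, -0.2672,  0.04  ]), array([ 0.4169, -0.2485,  0.04  ])] [ 0.47082674 -0.2291294   0.04      ]
```

```bash
cat >> h.py <<'E'
from scipy.spatial.transform import Rotation as Ro
def shift(target,yaw_deg=None):
    o=ctrl.get_obs(); R=Ro.from_euler('xyz',o['eef_rot']).as_matrix()
    s=R.T@(np.array(target)-o['ee_pos']); print('now',np.round(o['ee_pos'],4),'yaw',np.round(np.degrees(o['eef_rot']),2),'t',o['time_s'])
    print('shift',s.round(4))
    if yaw_deg is not None:
        T=Ro.from_euler('xyz',[180,0,yaw_deg],degrees=True).as_matrix()
        print('turn',np.degrees(Ro.from_matrix(R.T@T).as_rotvec()).round(2))
E
python3 - <<'E'
from h import *
shift([.5595,.1207,.26],28.2)
c=cam('wrist'); print(c['R'][2])
E
```

```text
now [ 0.1708 -0.5227  0.2241] yaw [-179.96   -0.     18.09] t 0.2
shift [ 0.5693 -0.4908 -0.0355]
turn [-4.000e-02 -1.000e-02 -1.011e+01]
[-0.2446295 -0.0799568 -0.9663143]
```

Emit:
{"fn": "send_rows", "kwargs": {
  "series": [
    [0, 0, -5, 0.285, -0.245, -0.036, 1],
    [0, 0, -10.1, 0.569, -0.491, -0.036, 1],
    [0, 0, -10.1, 0.569, -0.491, -0.036, 1],
    [0, 0, -10.1, 0.569, -0.491, -0.036, 1],
    [0, 0, -10.1, 0.569, -0.491, -0.036, 1],
    [0, 0, -10.1, 0.569, -0.491, -0.036, 1],
    [0, 0, -10.1, 0.569, -0.491, -0.036, 1],
    [0, 0, -10.1, 0.569, -0.491, -0.036, 1]
  ],
  "force": 20
}}

```text
time_s: 1.05
ee_pos: [0.3778, -0.1789, 0.2451]
eef_rot: [3.141, -0.0, 0.492]
force: [0.5, -1.0, 0.4]
grip_width: 0.0939
```

```bash
python3 - <<'E'
from h import *
shift([.5595,.1207,.26],28.2)
E
```

```text
now [ 0.3778 -0.1789  0.2451] yaw [ 1.7997e+02 -2.0000e-02  2.8180e+01] t 1.05
shift [ 0.3017 -0.1783 -0.0149]
turn [ 0.03 -0.02 -0.02]
```

Emit:
{"fn": "send_rows", "kwargs": {
  "series": [
    [0, 0, 0, 0.302, -0.178, -0.015, 1],
    [0, 0, 0, 0.302, -0.178, -0.015, 1],
    [0, 0, 0, 0.302, -0.178, -0.015, 1],
    [0, 0, 0, 0.302, -0.178, -0.015, 1],
    [0, 0, 0, 0.302, -0.178, -0.015, 1],
    [0, 0, 0, 0.302, -0.178, -0.015, 1],
    [0, 0, 0, 0.302, -0.178, -0.015, 1],
    [0, 0, 0, 0.302, -0.178, -0.015, 1]
  ]
}}

```text
time_s: 1.85
ee_pos: [0.5606, 0.1229, 0.2587]
eef_rot: [-3.141, 0.001, 0.496]
force: [-0.9, 0.1, -0.6]
grip_width: 0.0939
```

```bash
python3 - <<'E'
from h import *
shift([.5595,.1207,.26],28.2)
cam('wrist','w1.png')
E
```

```text
now [0.5606 0.1229 0.2587] yaw [-1.7995e+02  4.0000e-02  2.8430e+01] t 1.85
shift [-0.002   0.0014 -0.0013]
turn [-0.05  0.04  0.23]
```

View pics/w1.png

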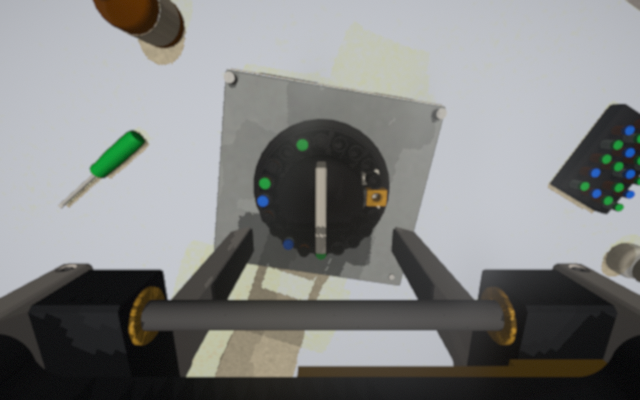

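The wrist view shows the bar upright in the picture at column 321, rows 162–230, with the darker near post below it. The bush is at (376,198), and nothing lies between the fingers. I'll measure the bar and bush from this view.

```bash
python3 - <<'E'
from h import *
c=cam('wrist'); P=cloud(c); o=ctrl.get_obs()
reg=np.zeros((400,640),bool); reg[150:270,295:345]=1
m=reg&(abs(P[...,2]-.168)<.005)
v,u=np.nonzero(m); q=np.array([ray(c,a,b,.168)[:2] for a,b in zip(u,v)])
r=cv2.minAreaRect(q.astype(np.float32)*1000); print(len(u),r,q.mean(0),u.min(),u.max(),v.min(),v.max(),np.median(P[m][:,2]))
hsv=cv2.cvtColor(c['pixels'],cv2.COLOR_RGB2HSV);H,S,V=[hsv[...,i] for i in range(3)]
mb=(H>10)&(H<32)&(S>110)&(V>60); mb[:170]=0;mb[225:]=0;mb[:,:350]=0;mb[:,400:]=0
mb&=abs(P[...,2]-.112)<.005
v,u=np.nonzero(mb);q=np.array([ray(c,a,b,.112)[:2] for a,b in zip(u,v)]);r=cv2.minAreaRect(q.astype(np.float32)*1000)
print(len(u),r,q.mean(0)); d=np.array(r[0])/1000-[.5595,.1207]; print(d,np.hypot(*d),np.degrees(np.arctan2(d[1],d[0])))
print(o['ee_pos'],np.degrees(o['eef_rot']))
E
```

```text
947 ((558.1953735351562, 123.20524597167969), (82.77667236328125, 9.604787826538086), 28.382944107055664) [0.55910489 0.12355207] 314 324 165 251 0.16801614524892733
292 ((586.5760498046875, 68.05897521972656), (19.87395477294922, 22.34943389892578), 30.623884201049805) [0.58683586 0.06836217]
[ 0.02707605 -0.05264102] 0.059196198889314496 -62.78085625533674
[0.55922131 0.11935793 0.25904005] [-1.79979385e+02  7.03317124e-02  2.82919832e+01]
```

```bash
cat > m.py <<'E'
from h import *
print(ctrl.get_obs()['ee_pos'])
c=cam('wrist'); P=cloud(c); o=ctrl.get_obs()
reg=np.zeros((400,640),bool); reg[150:270,295:345]=1
m=reg&(abs(P[...,2]-.168)<.005)
v,u=np.nonzero(m); q=np.array([ray(c,a,b,.168)[:2] for a,b in zip(u,v)])
r=cv2.minAreaRect(q.astype(np.float32)*1000); print(len(u),r,q.mean(0)); ax=np.array(r[0])/1000
hsv=cv2.cvtColor(c['pixels'],cv2.COLOR_RGB2HSV);H,S,V=[hsv[...,i] for i in range(3)]
mb=(H>10)&(H<32)&(S>110)&(V>60); mb[:170]=0;mb[225:]=0;mb[:,:350]=0;mb[:,400:]=0
mb&=abs(P[...,2]-.112)<.005
v,u=np.nonzero(mb);q=np.array([ray(c,a,b,.112)[:2] for a,b in zip(u,v)]);r=cv2.minAreaRect(q.astype(np.float32)*1000)
print(len(u),r); d=np.array(r[0])/1000-ax; print(d,np.hypot(*d),np.degrees(np.arctan2(d[1],d[0])))
print(o['ee_pos'],np.degrees(o['eef_rot']))
E
python3 m.py
```

```text
[0.55922131 0.11935793 0.25904005]
947 ((558.033203125, 123.00460815429688), (82.71702575683594, 9.596513748168945), 28.344390869140625) [0.55905326 0.12334173]
293 ((586.4559326171875, 67.99603271484375), (19.848400115966797, 22.373037338256836), 30.485776901245117)
[ 0.02842273 -0.05500858] 0.061917646302682317 -62.67476686728763
[0.55902795 0.11839438 0.25940754] [-1.79994511e+02  4.67362849e-02  2.82137402e+01]
```

Emit:
{"fn": "send_rows", "kwargs": {
  "series": [
    [0, 0, 0, 0, 0, 0, 1],
    [0, 0, 0, 0, 0, 0, 1],
    [0, 0, 0, 0, 0, 0, 1],
    [0, 0, 0, 0, 0, 0, 1]
  ]
}}

```text
time_s: 2.4
ee_pos: [0.5593, 0.1182, 0.26]
eef_rot: [3.141, -0.0, 0.491]
force: [0.2, 0.9, -0.3]
grip_width: 0.0941
```

```bash
python3 m.py; python3 m.py
```

```text
[0.55925117 0.1182485  0.26001839]
940 ((558.378662109375, 123.10516357421875), (82.84117126464844, 9.631757736206055), 28.145109176635742) [0.55929869 0.12340718]
285 ((586.9739990234375, 68.233642578125), (19.734485626220703, 22.406986236572266), 30.287128448486328)
[ 0.02859534 -0.05487152] 0.06187549684369007 -62.47451236024162
[0.5592808  0.1183753  0.25997728] [ 1.79996888e+02 -1.72229289e-02  2.81632371e+01]
[0.5592808  0.1183753  0.25997728]
935 ((557.9580688476562, 122.96319580078125), (83.86681365966797, 9.545039176940918), 28.169496536254883) [0.55919567 0.12342372]
285 ((586.9705810546875, 68.3443832397461), (19.731258392333984, 22.443843841552734), 30.298791885375977)
[ 0.02901251 -0.05461881] 0.061846103758770685 -62.023578884143895
[0.55928782 0.11848426 0.25993715] [ 1.79996539e+02 -1.20877862e-02  2.81761140e+01]
```

```bash
python3 - <<'E'
from h import *
shift([.559,.1219,.163],28.1)
E
```

```text
now [0.5593 0.1185 0.2599] yaw [ 1.800e+02 -1.000e-02  2.818e+01] t 2.5
shift [ 0.0013 -0.0032  0.0969]
turn [ 0.   -0.01  0.08]
```

Emit:
{"fn": "send_rows", "kwargs": {
  "series": [
    [0, 0, 0, 0.001, -0.003, 0.04, 0],
    [0, 0, 0, 0.001, -0.003, 0.07, -0.4],
    [0, 0, 0, 0.001, -0.003, 0.09, -0.4],
    [0, 0, 0, 0.001, -0.003, 0.097, -0.4],
    [0, 0, 0, 0.001, -0.003, 0.097, -0.4],
    [0, 0, 0, 0.001, -0.003, 0.097, -0.4],
    [0, 0, 0, 0.001, -0.003, 0.097, -0.4]
  ],
  "force": 4
}}

```text
time_s: 3.2
ee_pos: [0.5593, 0.1219, 0.1641]
eef_rot: [3.141, -0.002, 0.492]
force: [0.3, 0.2, -0.2]
grip_width: 0.041
```

```bash
python3 - <<'E'
from h import *
c=cam('wrist','w2.png'); o=ctrl.get_obs(); print(o['ee_pos'],o['force'],o['moment'],o['grip_width'],o['time_s'])
E
```

```text
[0.55920534 0.12190135 0.16390849] [ 0.36808307  0.17647597 -0.04160256] [-0.01243452 -0.00587887  0.02856873] 0.037148579605025635 3.25
```

View pics/w2.png

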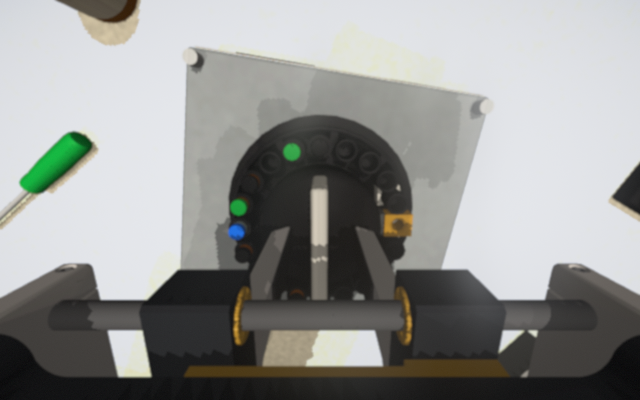

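Fingers straddle the bar: bar at column 319, fingertips at about 285 and 360. Closing gently.

Emit:
{"fn": "send_rows", "kwargs": {
  "series": [
    [0, 0, 0, 0, 0, 0, -0.7],
    [0, 0, 0, 0, 0, 0, -1],
    [0, 0, 0, 0, 0, 0, -1],
    [0, 0, 0, 0, 0, 0, -1],
    [0, 0, 0, 0, 0, 0, -1],
    [0, 0, 0, 0, 0, 0, -1]
  ],
  "force": 4
}}

```text
time_s: 3.85
ee_pos: [0.5585, 0.1226, 0.163]
eef_rot: [-3.14, -0.0, 0.492]
force: [-3.4, 5.7, 2.9]
grip_width: 0.0102
```

```bash
cat > s.py <<'E'
from h import *
for i in range(3):
    o=ctrl.get_obs(); R=Ro.from_euler('xyz',o['eef_rot']).as_matrix()
    print(o['ee_pos'].round(4),np.degrees(o['eef_rot']).round(2),'Ftool',(R.T@o['force']).round(2),'Mworld',o['moment'].round(3),round(o['grip_width'],4),o['time_s'])
    if i<2: ctrl.camera('wrist')
E
python3 s.py
```

```text
[0.5585 0.1226 0.163 ] [-179.92   -0.     28.22] Ftool [-0.29 -6.62 -2.91] Mworld [ 1.042  0.641 -0.014] 0.0102 3.85
[0.5585 0.1226 0.163 ] [-179.92   -0.     28.21] Ftool [-0.63 -6.31 -3.25] Mworld [1.018 0.669 0.029] 0.0099 3.9
[0.5585 0.1226 0.163 ] [-1.7992e+02 -1.0000e-02  2.8210e+01] Ftool [-0.73 -6.87 -2.4 ] Mworld [1.072 0.611 0.014] 0.0097 3.95
```

Emit:
{"fn": "send_rows", "kwargs": {
  "series": [
    [0, 0, 0, 0, -0.001, 0, -1],
    [0, 0, 0, 0, -0.001, 0, -1],
    [0, 0, 0, 0, -0.001, 0, -1]
  ],
  "force": 4
}}

```text
time_s: 4.25
ee_pos: [0.5583, 0.123, 0.1629]
eef_rot: [-3.141, -0.0, 0.492]
force: [-3.1, 4.0, 3.9]
grip_width: 0.0105
```

```bash
python3 s.py
```

```text
[0.5583 0.123  0.1629] [-1.7998e+02 -1.0000e-02  2.8200e+01] Ftool [-0.86 -5.02 -3.85] Mworld [0.705 0.42  0.022] 0.0105 4.25
[0.5583 0.1229 0.1629] [-1.7998e+02 -1.0000e-02  2.8200e+01] Ftool [ 0.01 -4.68 -4.24] Mworld [ 0.736  0.389 -0.012] 0.0103 4.3
[0.5583 0.1229 0.163 ] [-1.7998e+02 -2.0000e-02  2.8200e+01] Ftool [-0.86 -4.43 -2.57] Mworld [ 0.762  0.439 -0.046] 0.0101 4.35
```

Emit:
{"fn": "send_rows", "kwargs": {
  "series": [
    [0, 0, 0, 0, -0.002, 0, -1],
    [0, 0, 0, 0, -0.002, 0, -1],
    [0, 0, 0, 0, -0.002, 0, -1]
  ],
  "force": 4
}}

```text
time_s: 4.65
ee_pos: [0.5577, 0.124, 0.1629]
eef_rot: [3.141, -0.0, 0.492]
force: [2.7, -3.2, 3.4]
grip_width: 0.0098
```

```bash
python3 s.py
```

```text
[0.5577 0.124  0.1629] [ 1.7994e+02 -2.0000e-02  2.8180e+01] Ftool [ 0.87  4.11 -3.45] Mworld [-0.663 -0.383 -0.04 ] 0.0098 4.65
[0.5577 0.124  0.1629] [ 1.7995e+02 -3.0000e-02  2.8180e+01] Ftool [ 0.12  4.15 -2.67] Mworld [-0.776 -0.349 -0.03 ] 0.0101 4.7
[0.5577 0.1241 0.1629] [ 1.7995e+02 -2.0000e-02  2.8180e+01] Ftool [-0.41  3.81 -3.71] Mworld [-0.731 -0.445 -0.007] 0.0099 4.75
```

Emit:
{"fn": "send_rows", "kwargs": {
  "series": [
    [0, 0, 0, 0, 0.001, 0, -1],
    [0, 0, 0, 0, 0.001, 0, -1],
    [0, 0, 0, 0, 0.001, 0, -1],
    [0, 0, 0, 0, 0.001, 0, -1]
  ],
  "force": 25
}}

```text
time_s: 5.15
ee_pos: [0.5579, 0.1237, 0.1629]
eef_rot: [-3.142, -0.0, 0.492]
force: [1.5, -2.3, 5.0]
grip_width: 0.0095
```

```bash
python3 s.py
```

```text
[0.5579 0.1237 0.1629] [-1.80e+02 -2.00e-02  2.82e+01] Ftool [ 0.25  2.71 -5.02] Mworld [-0.313 -0.166 -0.024] 0.0095 5.15
[0.5579 0.1237 0.1629] [-1.80e+02 -2.00e-02  2.82e+01] Ftool [-0.34  1.2  -5.69] Mworld [-0.311 -0.09   0.014] 0.0096 5.2
[0.5579 0.1237 0.1629] [ 1.80e+02 -2.00e-02  2.82e+01] Ftool [-0.03  1.12 -5.41] Mworld [-0.277 -0.134  0.022] 0.0094 5.25
```

Emit:
{"fn": "send_rows", "kwargs": {
  "series": [
    [0, 0, 0.7, 0, 0, 0, -1],
    [0, 0, 1.5, 0, 0, 0, -1],
    [0, 0, 1.5, 0, 0, 0, -1]
  ]
}}

```text
time_s: 5.55
ee_pos: [0.5579, 0.1237, 0.1629]
eef_rot: [3.142, -0.0, 0.466]
force: [1.0, -2.7, 5.0]
grip_width: 0.0099
```

```bash
python3 s.py
```

```text
[0.5579 0.1237 0.1629] [ 1.800e+02 -2.000e-02  2.667e+01] Ftool [-0.31  2.9  -5.05] Mworld [-0.328 -0.155  0.004] 0.0099 5.55
[0.5579 0.1237 0.1629] [ 1.800e+02 -1.000e-02  2.669e+01] Ftool [-0.52  1.78 -5.01] Mworld [-0.33  -0.123  0.003] 0.0099 5.6
[0.5579 0.1237 0.1629] [ 1.80e+02 -1.00e-02  2.67e+01] Ftool [ 0.32  2.02 -4.45] Mworld [-0.4   -0.137 -0.004] 0.0096 5.65
```

```bash
cat > s.py <<'E'
from h import *
M=[];Y=[]
for i in range(4):
    o=ctrl.get_obs(); R=Ro.from_euler('xyz',o['eef_rot']).as_matrix(); M.append(o['moment'][2]);Y.append(np.degrees(o['eef_rot'][2]))
    if i<3: ctrl.camera('wrist')
print('yaw',round(np.mean(Y),2),'Mz',np.mean(M).round(3),np.round(M,3),'Ftool',(R.T@o['force']).round(1),o['ee_pos'].round(4),round(o['grip_width'],4),round(o['time_s'],2))
E
```

Emit:
{"fn": "send_rows", "kwargs": {
  "series": [
    [0, 0, 0.7, 0, 0, 0, -1],
    [0, 0, 1.5, 0, 0, 0, -1],
    [0, 0, 1.5, 0, 0, 0, -1]
  ]
}}

```text
time_s: 5.95
ee_pos: [0.5579, 0.1237, 0.1629]
eef_rot: [3.142, -0.0, 0.439]
force: [0.6, -1.5, 5.5]
grip_width: 0.0094
```

```bash
python3 s.py
```

```text
yaw 25.19 Mz 0.019 [0.012 0.006 0.025 0.034] Ftool [-1.   2.6 -4.1] [0.5579 0.1237 0.1629] 0.0097 6.1
```

Emit:
{"fn": "send_rows", "kwargs": {
  "series": [
    [0, 0, 0.7, 0, 0, 0, -1],
    [0, 0, 1.5, 0, 0, 0, -1],
    [0, 0, 1.5, 0, 0, 0, -1]
  ]
}}

```text
time_s: 6.4
ee_pos: [0.5579, 0.1236, 0.1629]
eef_rot: [3.142, -0.0, 0.413]
force: [-0.0, -2.1, 5.2]
grip_width: 0.0098
```

```bash
python3 s.py
```

```text
yaw 23.69 Mz 0.023 [ 0.063 -0.011  0.014  0.027] Ftool [ 0.8  2.1 -5.6] [0.5579 0.1236 0.1629] 0.0097 6.55
```

Emit:
{"fn": "send_rows", "kwargs": {
  "series": [
    [0, 0, 0.7, 0, 0, 0, -1],
    [0, 0, 1.5, 0, 0, 0, -1],
    [0, 0, 1.5, 0, 0, 0, -1]
  ]
}}

```text
time_s: 6.85
ee_pos: [0.5579, 0.1236, 0.1629]
eef_rot: [3.141, -0.0, 0.387]
force: [1.0, -1.7, 4.7]
grip_width: 0.0095
```

```bash
python3 s.py
```

```text
yaw 22.2 Mz 0.098 [0.049 0.125 0.13  0.089] Ftool [-0.1  1.5 -5.5] [0.5579 0.1236 0.1629] 0.0099 7.0
```

Emit:
{"fn": "send_rows", "kwargs": {
  "series": [
    [0, 0, 0.3, 0, 0, 0, -1],
    [0, 0, 0.6, 0, 0, 0, -1],
    [0, 0, 0.6, 0, 0, 0, -1]
  ]
}}

```text
time_s: 7.3
ee_pos: [0.5579, 0.1236, 0.163]
eef_rot: [3.141, -0.0, 0.377]
force: [1.1, -1.3, 4.7]
grip_width: 0.0099
```

```bash
python3 s.py;python3 s.py
```

```text
yaw 21.61 Mz 0.176 [0.181 0.195 0.174 0.152] Ftool [-0.1  3.  -5.7] [0.5579 0.1236 0.1629] 0.0093 7.45
yaw 21.61 Mz 0.164 [0.152 0.157 0.182 0.165] Ftool [-0.8  2.1 -4.4] [0.5579 0.1236 0.1629] 0.0095 7.6
```

Emit:
{"fn": "send_rows", "kwargs": {
  "series": [
    [0, 0, -2, 0, 0, 0, -1],
    [0, 0, -4, 0, 0, 0, -1],
    [0, 0, -6, 0, 0, 0, -1],
    [0, 0, -8, 0, 0, 0, -1],
    [0, 0, -10, 0, 0, 0, -1],
    [0, 0, -12, 0, 0, 0, -1],
    [0, 0, -13, 0, 0, 0, -1],
    [0, 0, -13, 0, 0, 0, -1]
  ]
}}

```text
time_s: 8.4
ee_pos: [0.5579, 0.1238, 0.1629]
eef_rot: [-3.141, -0.0, 0.605]
force: [-0.3, -1.7, 4.8]
grip_width: 0.0098
```

```bash
python3 s.py
```

```text
yaw 34.61 Mz 0.027 [-0.003  0.023  0.079  0.01 ] Ftool [-0.6  1.  -4.9] [0.5579 0.1237 0.163 ] 0.0097 8.55
```

Emit:
{"fn": "send_rows", "kwargs": {
  "series": [
    [0, 0, -0.7, 0, 0, 0, -1],
    [0, 0, -1.5, 0, 0, 0, -1],
    [0, 0, -1.5, 0, 0, 0, -1]
  ]
}}

```text
time_s: 8.85
ee_pos: [0.5578, 0.1238, 0.1629]
eef_rot: [-3.141, -0.0, 0.631]
force: [1.1, -0.6, 5.1]
grip_width: 0.0098
```

```bash
python3 s.py
```

```text
yaw 36.11 Mz 0.026 [0.03  0.018 0.018 0.038] Ftool [ 0.3  1.8 -5.2] [0.5579 0.1237 0.1629] 0.0098 9.0
```

Emit:
{"fn": "send_rows", "kwargs": {
  "series": [
    [0, 0, -0.7, 0, 0, 0, -1],
    [0, 0, -1.5, 0, 0, 0, -1],
    [0, 0, -1.5, 0, 0, 0, -1]
  ]
}}

```text
time_s: 9.3
ee_pos: [0.5578, 0.1238, 0.1629]
eef_rot: [-3.141, -0.0, 0.657]
force: [0.6, -1.7, 5.6]
grip_width: 0.0097
```

```bash
python3 s.py
```

```text
yaw 37.61 Mz -0.008 [ 0.003 -0.022  0.014 -0.027] Ftool [ 0.   0.9 -5.1] [0.5578 0.1238 0.1629] 0.0099 9.45
```

Emit:
{"fn": "send_rows", "kwargs": {
  "series": [
    [0, 0, -0.7, 0, 0, 0, -1],
    [0, 0, -1.5, 0, 0, 0, -1],
    [0, 0, -1.5, 0, 0, 0, -1]
  ]
}}

```text
time_s: 9.75
ee_pos: [0.5578, 0.1238, 0.1629]
eef_rot: [-3.141, -0.0, 0.683]
force: [1.0, -0.6, 5.3]
grip_width: 0.0097
```

```bash
python3 s.py
```

```text
yaw 39.11 Mz -0.001 [ 0.011  0.004  0.035 -0.053] Ftool [-0.5  1.8 -5.1] [0.5578 0.1238 0.1629] 0.0098 9.9
```

Emit:
{"fn": "send_rows", "kwargs": {
  "series": [
    [0, 0, -0.7, 0, 0, 0, -1],
    [0, 0, -1.5, 0, 0, 0, -1],
    [0, 0, -1.5, 0, 0, 0, -1]
  ]
}}

```text
time_s: 10.2
ee_pos: [0.5578, 0.1238, 0.1629]
eef_rot: [-3.141, -0.0, 0.709]
force: [0.6, -0.9, 5.2]
grip_width: 0.0101
```

```bash
python3 s.py
```

```text
yaw 40.61 Mz 0.007 [ 0.031 -0.004  0.018 -0.015] Ftool [-0.5  1.1 -5.1] [0.5578 0.1238 0.1629] 0.0097 10.35
```

Emit:
{"fn": "send_rows", "kwargs": {
  "series": [
    [0, 0, -0.7, 0, 0, 0, -1],
    [0, 0, -1.5, 0, 0, 0, -1],
    [0, 0, -1.5, 0, 0, 0, -1]
  ]
}}

```text
time_s: 10.65
ee_pos: [0.5578, 0.1238, 0.1629]
eef_rot: [-3.141, -0.0, 0.735]
force: [-1.3, -1.1, 4.9]
grip_width: 0.0096
```

```bash
python3 s.py; python3 -c "
from h import *
cam('wrist','w3.png')"
```

```text
yaw 42.1 Mz -0.108 [-0.15  -0.103 -0.097 -0.083] Ftool [ 0.1  0.4 -4.9] [0.5578 0.1238 0.1629] 0.0096 10.8
```

View pics/w3.png

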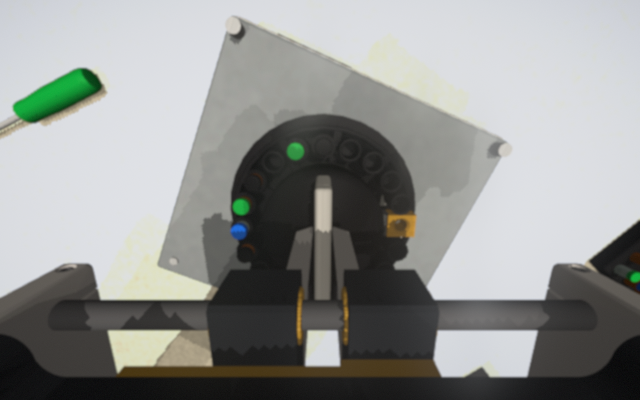

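The bar (column 323) is still square in the jaws, and the carousel has turned with the tool. The push-back has begun, so I go a little further.

Emit:
{"fn": "send_rows", "kwargs": {
  "series": [
    [0, 0, -0.3, 0, 0, 0, -1],
    [0, 0, -0.6, 0, 0, 0, -1],
    [0, 0, -0.6, 0, 0, 0, -1]
  ]
}}

```text
time_s: 11.15
ee_pos: [0.5578, 0.1238, 0.163]
eef_rot: [-3.141, -0.0, 0.745]
force: [0.0, -0.7, 5.8]
grip_width: 0.0095
```

```bash
python3 s.py;python3 s.py
```

```text
yaw 42.69 Mz -0.154 [-0.214 -0.137 -0.12  -0.145] Ftool [-0.9  1.1 -5.3] [0.5578 0.1238 0.1629] 0.0097 11.3
yaw 42.69 Mz -0.184 [-0.145 -0.242 -0.17  -0.179] Ftool [ 0.2  0.  -4.8] [0.5578 0.1238 0.1629] 0.0099 11.45
```

Emit:
{"fn": "send_rows", "kwargs": {
  "series": [
    [0, 0, 2, 0, 0, 0, -1],
    [0, 0, 4, 0, 0, 0, -1],
    [0, 0, 6, 0, 0, 0, -1],
    [0, 0, 8, 0, 0, 0, -1],
    [0, 0, 9.5, 0, 0, 0, -1],
    [0, 0, 10.54, 0, 0, 0, -1],
    [0, 0, 10.54, 0, 0, 0, -1],
    [0, 0, 10.54, 0, 0, 0, -1]
  ]
}}

```text
time_s: 12.25
ee_pos: [0.5579, 0.1237, 0.1629]
eef_rot: [-3.142, -0.0, 0.561]
force: [0.5, -0.9, 5.3]
grip_width: 0.0097
```

```bash
python3 s.py
```

```text
yaw 32.16 Mz 0.006 [-0.022  0.041  0.045 -0.042] Ftool [ 0.3  1.9 -5. ] [0.5579 0.1237 0.1629] 0.0097 12.4
```

Now at mid-slack. Releasing the handle and lifting.

Emit:
{"fn": "send_rows", "kwargs": {
  "series": [
    [0, 0, 0, 0, 0, 0, -0.8],
    [0, 0, 0, 0, 0, 0, -0.4],
    [0, 0, 0, 0, 0, 0, -0.4],
    [0, 0, 0, 0, 0, 0, -0.4],
    [0, 0, 0, 0, 0, -0.03, -0.4],
    [0, 0, 0, 0, 0, -0.08, 0],
    [0, 0, 0, 0, 0, -0.097, 0.5],
    [0, 0, 0, 0, 0, -0.097, 0.5]
  ]
}}

```text
time_s: 13.2
ee_pos: [0.5585, 0.1238, 0.2625]
eef_rot: [3.14, -0.004, 0.561]
force: [-0.4, 0.4, 0.3]
grip_width: 0.0486
```

Emit:
{"fn": "send_rows", "kwargs": {
  "series": [
    [0, 0, 0, 0, 0, 0, 0.5],
    [0, 0, 0, 0, 0, 0, 1],
    [0, 0, 0, 0, 0, 0, 1],
    [0, 0, 0, 0, 0, 0, 1],
    [0, 0, 0, 0, 0, 0, 1],
    [0, 0, 0, 0, 0, 0, 1]
  ]
}}

```text
time_s: 13.8
ee_pos: [0.5578, 0.1236, 0.2596]
eef_rot: [-3.141, 0.0, 0.561]
force: [-0.3, -0.1, -0.9]
grip_width: 0.0931
```

```bash
python3 m.py; python3 m.py; python3 -c "
from h import *
cam('wrist','w4.png')"
```

```text
[0.55781889 0.12359877 0.25955968]
908 ((558.0626831054688, 122.51156616210938), (83.05522155761719, 9.278824806213379), 31.949756622314453) [0.55973894 0.12382524]
279 ((590.7177734375, 70.20692443847656), (19.3084716796875, 22.328800201416016), 34.55171203613281)
[ 0.03265509 -0.05230464] 0.06166141800535166 -58.02244024377572
[0.55783288 0.12360031 0.25965597] [-1.79995431e+02  7.34516534e-03  3.21547571e+01]
[0.55783288 0.12360031 0.25965597]
908 ((558.0620727539062, 122.51018524169922), (83.0777587890625, 9.26409912109375), 31.949893951416016) [0.55971038 0.12379575]
275 ((590.9243774414062, 70.32674407958984), (19.77585220336914, 22.314029693603516), 34.55061721801758)
[ 0.0328623  -0.05218344] 0.06166881384373639 -57.79949843093721
[0.55782929 0.12356722 0.25970561] [-1.79997175e+02  6.96669503e-03  3.21523383e+01]
```

View pics/w4.png

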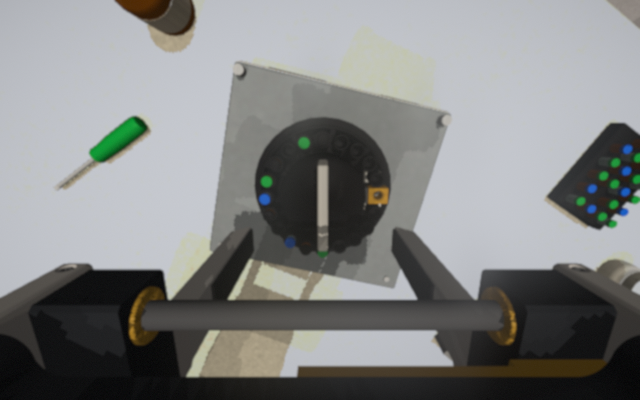

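The carousel stays where I set it: bar at 32°, bush at (377,196), radius 61.7 mm. Next is the pin.

```bash
python3 - <<'E'
from h import *
shift([.468,-.2255,.2],122)
E
```

```text
now [0.5579 0.1236 0.2598] yaw [180.    -0.    32.15] t 13.95
shift [-0.2619  0.2477  0.0598]
turn [  0.    -0.   -89.85]
```

Emit:
{"fn": "send_rows", "kwargs": {
  "series": [
    [0, 0, -8.5, -0.02, 0.02, 0.01, 1],
    [0, 0, -17, -0.05, 0.05, 0.02, 1],
    [0, 0, -25.5, -0.085, 0.08, 0.03, 1],
    [0, 0, -34, -0.12, 0.11, 0.04, 1],
    [0, 0, -42.5, -0.15, 0.14, 0.05, 1],
    [0, 0, -51, -0.18, 0.17, 0.055, 1],
    [0, 0, -59.5, -0.21, 0.2, 0.06, 1],
    [0, 0, -68, -0.24, 0.225, 0.06, 1]
  ]
}}

```text
time_s: 14.75
ee_pos: [0.4745, -0.1939, 0.1993]
eef_rot: [-3.141, -0.0, 1.692]
force: [1.9, -0.3, 0.0]
grip_width: 0.0942
```

```bash
python3 - <<'E'
from h import *
shift([.468,-.2255,.2],122)
E
```

```text
now [ 0.4745 -0.1939  0.1993] yaw [-1.7998e+02 -1.0000e-02  9.6930e+01] t 14.75
shift [-0.0306 -0.0103 -0.0007]
turn [-2.000e-02 -2.000e-02 -2.507e+01]
```

Emit:
{"fn": "send_rows", "kwargs": {
  "series": [
    [0, 0, -8, -0.012, -0.004, 0, 1],
    [0, 0, -16, -0.024, -0.008, 0, 1],
    [0, 0, -22, -0.024, -0.008, 0, 1],
    [0, 0, -22, -0.024, -0.008, 0, 1],
    [0, 0, -22, -0.024, -0.008, 0, 1],
    [0, 0, -22, -0.024, -0.008, 0, 1],
    [0, 0, -22, -0.024, -0.008, 0, 1],
    [0, 0, -22, -0.024, -0.008, 0, 1]
  ]
}}

```text
time_s: 15.55
ee_pos: [0.4702, -0.2168, 0.1998]
eef_rot: [3.142, 0.0, 2.07]
force: [0.4, 0.3, 0.3]
grip_width: 0.0941
```

```bash
python3 - <<'E'
from h import *
shift([.468,-.2255,.2],122)
c=cam('wrist','w5.png')
E
```

```text
now [ 0.4702 -0.2168  0.1998] yaw [180.     0.   118.59] t 15.55
shift [-0.0066 -0.0061 -0.0002]
turn [ 0.    0.   -3.41]
```

View pics/w5.png

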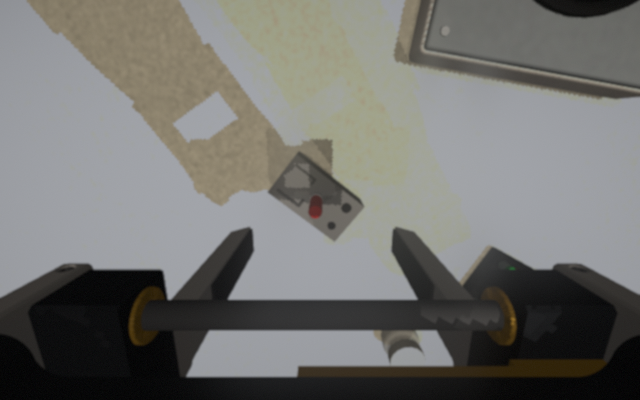

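The pin's red handle is at (315,207), with its top at about (315,200), on the tool block. It is roughly central between the fingers.

```bash
cat > p.py <<'E'
from h import *
c=cam('wrist'); P=cloud(c); hsv=cv2.cvtColor(c['pixels'],cv2.COLOR_RGB2HSV);H,S,V=[hsv[...,i].astype(int) for i in range(3)]
m=((H<8)|(H>172))&(S>120)&(V>40); m[:150]=0;m[250:]=0;m[:,:280]=0;m[:,350:]=0
z=P[...,2]; print(m.sum(), np.percentile(z[m],[5,50,95]))
v,u=np.nonzero(m); q=P[v,u]
t=m&(z>.0865); v,u=np.nonzero(t); print('top',len(u),np.mean([ray(c,a,b,.09) for a,b in zip(u,v)],0)); 
(cx,cy),r=cv2.minEnclosingCircle(np.array([[ray(c,a,b,.09)[0]*1000,ray(c,a,b,.09)[1]*1000] for a,b in zip(u,v)],np.float32)); print('circ',cx,cy,r)
b=(z>.035)&(z<.046); b[:130]=0;b[260:]=0;b[:,:250]=0;b[:,390:]=0
cs,_=cv2.findContours(b.astype(np.uint8),0,1);k=max(cs,key=cv2.contourArea)
qq=np.array([ray(c,*p[0],.04)[:2]*1000 for p in k],np.float32); print('block',cv2.minAreaRect(qq))
E
python3 p.py
python3 - <<'E'
from h import *
c=cam('scene');hsv=cv2.cvtColor(c['pixels'],cv2.COLOR_RGB2HSV);H,S,V=[hsv[...,i].astype(int) for i in range(3)]
m=((H<8)|(H>172))&(S>150)&(V>60); m[:200]=0;m[240:]=0;m[:,:200]=0;m[:,230:]=0
v,u=np.nonzero(m);print(len(u),u.min(),u.max(),v.min(),v.max())
print(ray(c,u.mean(),v.mean(),.067))
o=ctrl.get_obs();print(o['ee_pos'],np.degrees(o['eef_rot']))
E
```

```text
107 [0.08895674 0.0904104  0.09168853]
top 107 [ 0.46795392 -0.22720554  0.09      ]
circ 467.9210205078125 -227.3935546875 6.236447334289551
block ((468.6832275390625, -227.71221923828125), (56.89973449707031, 100.23054504394531), 80.20441436767578)
58 210 215 210 225
[ 0.46782652 -0.2297175   0.067     ]
[ 0.47012874 -0.21688716  0.19978831] [ 1.79999828e+02 -3.42025336e-03  1.18602475e+02]
```

```bash
python3 - <<'E'
from h import *
shift([.4678,-.2276,.074],122)
E
```

```text
now [ 0.4701 -0.2169  0.1998] yaw [180.   -0.  118.6] t 15.7
shift [-0.0083 -0.0072  0.1258]
turn [ 0.  -0.  -3.4]
```

Emit:
{"fn": "send_rows", "kwargs": {
  "series": [
    [0, 0, -3.4, -0.008, -0.007, 0.01, 1],
    [0, 0, -3.4, -0.008, -0.007, 0.03, 0.5],
    [0, 0, -3.4, -0.008, -0.007, 0.06, 0],
    [0, 0, -3.4, -0.008, -0.007, 0.06, -0.2],
    [0, 0, -3.4, -0.008, -0.007, 0.06, -0.2],
    [0, 0, -3.4, -0.008, -0.007, 0.06, -0.2],
    [0, 0, -3.4, -0.008, -0.007, 0.06, -0.2]
  ]
}}

```text
time_s: 16.4
ee_pos: [0.4683, -0.2276, 0.1411]
eef_rot: [3.141, 0.002, 2.13]
force: [-0.4, 0.5, 0.4]
grip_width: 0.0493
```

```bash
sed -i 's/m\[250:\]=0/m[280:]=0/' p.py; python3 p.py; python3 - <<'E'
from h import *
shift([.4678,-.2276,.074],122)
c=cam('wrist','w6.png')
E
```

```text
308 [0.05661694 0.08951238 0.09124008]
top 194 [ 0.46732891 -0.22671808  0.09      ]
circ 466.400146484375 -225.64944458007812 7.827707290649414
block ((468.5899353027344, -227.63027954101562), (56.8673095703125, 100.12727355957031), 80.31990051269531)
now [ 0.4682 -0.2275  0.1409] yaw [1.7996e+02 8.0000e-02 1.2202e+02] t 16.45
shift [ 0.0002 -0.0004  0.0669]
turn [0.04 0.08 0.02]
```

View pics/w6.png

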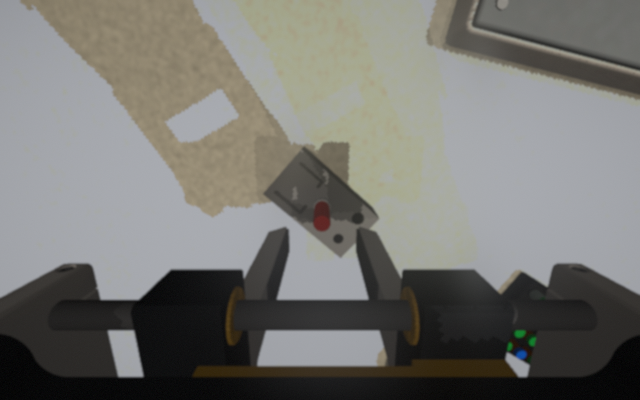

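The pin (column 321) is centred between the fingertips (287 and 358). I descend and grip.

Emit:
{"fn": "send_rows", "kwargs": {
  "series": [
    [0, 0, 0, 0, 0, 0.03, -0.2],
    [0, 0, 0, 0, 0, 0.055, -0.2],
    [0, 0, 0, 0, 0, 0.067, -0.2],
    [0, 0, 0, 0, 0, 0.067, -0.2],
    [0, 0, 0, 0, 0, 0.067, -0.6],
    [0, 0, 0, 0, 0, 0.067, -1],
    [0, 0, 0, 0, 0, 0.067, -1],
    [0, 0, 0, 0, 0, 0.067, -1]
  ],
  "force": 6
}}

```text
time_s: 17.3
ee_pos: [0.4681, -0.2275, 0.0736]
eef_rot: [3.141, 0.001, 2.13]
force: [0.1, 1.0, 4.5]
grip_width: 0.0134
```

Emit:
{"fn": "send_rows", "kwargs": {
  "series": [
    [0, 0, 0, 0, 0, 0, -1],
    [0, 0, 0, 0, 0, 0, -1],
    [0, 0, 0, 0, 0, 0, -1]
  ],
  "force": 25
}}

```text
time_s: 17.6
ee_pos: [0.4682, -0.2276, 0.0736]
eef_rot: [3.141, 0.001, 2.13]
force: [-1.2, 0.9, 6.4]
grip_width: 0.0135
```

```bash
python3 s.py; python3 - <<'E'
from h import *
shift([.4678,-.2276,.125],122)
c=cam('wrist','w7.png')
E
```

```text
yaw 122.02 Mz -0.015 [-0.013  0.023 -0.042 -0.026] Ftool [ 0.1 -0.3 -6.8] [ 0.4682 -0.2275  0.0736] 0.0134 17.75
now [ 0.4682 -0.2275  0.0736] yaw [1.7997e+02 6.0000e-02 1.2202e+02] t 17.75
shift [ 0.0001 -0.0003 -0.0514]
turn [0.03 0.06 0.02]
```

View pics/w7.png

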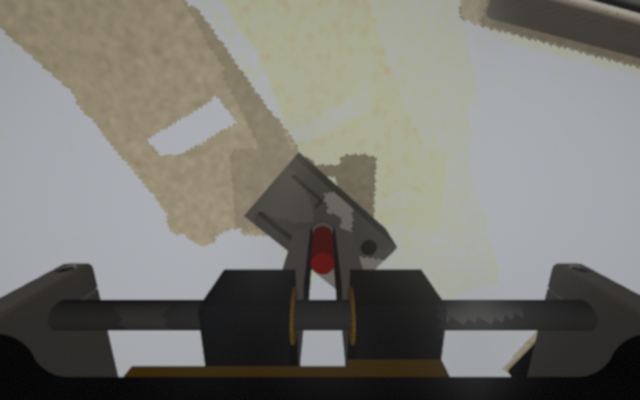

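Emit:
{"fn": "send_rows", "kwargs": {
  "series": [
    [0, 0, 0, 0, 0, -0.02, -1],
    [0, 0, 0, 0, 0, -0.06, -1],
    [0, 0, 0, 0, 0, -0.11, -1],
    [0, 0, 0, 0, 0, -0.16, -1],
    [0, 0, 0, 0, 0, -0.187, -1],
    [0, 0, 0, 0, 0, -0.187, -1],
    [0, 0, 0, 0, 0, -0.187, -1],
    [0, 0, 0, 0, 0, -0.187, -1]
  ]
}}

```text
time_s: 18.6
ee_pos: [0.4674, -0.2271, 0.2582]
eef_rot: [-3.14, -0.002, 2.13]
force: [-0.3, 0.3, -0.9]
grip_width: 0.0135
```

```bash
python3 - <<'E'
from h import *
shift([.5907,.0712,.26],122)
o=ctrl.get_obs();print(o['grip_width'],o['force'])
c=cam('wrist','w8.png')
hsv=cv2.cvtColor(c['pixels'],cv2.COLOR_RGB2HSV);H,S,V=[hsv[...,i].astype(int) for i in range(3)]
P=cloud(c);z=P[...,2]
m=((H<8)|(H>172))&(S>120)&(V>40); m[:200]=0;m[290:]=0;m[:,:290]=0;m[:,350:]=0
zt=o['ee_pos'][2]+.0165
t=m&(abs(z-zt)<.004); v,u=np.nonzero(t); q=np.array([ray(c,a,b,zt) for a,b in zip(u,v)])
R=Ro.from_euler('xyz',o['eef_rot']).as_matrix()
if len(u):
  l=(q-o['ee_pos'])@R; print(len(u),'toolframe top', l.mean(0), l.min(0),l.max(0), np.median(z[t]),zt)
E
```

```text
now [ 0.4674 -0.2271  0.2582] yaw [-1.7993e+02 -1.3000e-01  1.2201e+02] t 18.6
shift [ 0.1875  0.2627 -0.0016]
turn [-0.07 -0.13  0.01]
0.013545754491881069 [-0.33950606  0.31859886 -0.89452565]
390 toolframe top [ 0.00118944  0.00027105 -0.01649769] [-0.00500615 -0.0060016  -0.01651419] [ 0.00842415  0.00686146 -0.0164806 ] 0.2748635798861627 0.27473930176840794
```

View pics/w8.png

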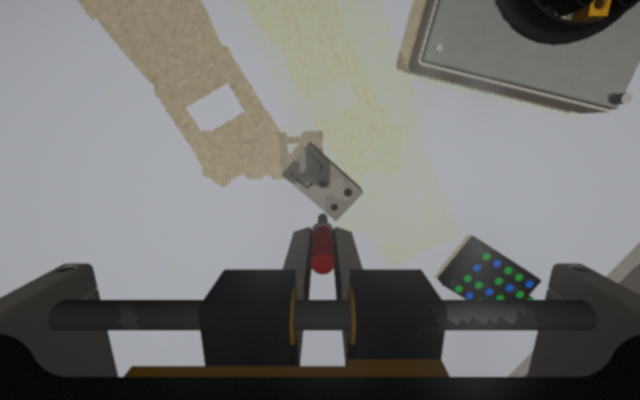

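```bash
cat > g.py <<'E'
from h import *
c=cam('wrist'); o=ctrl.get_obs()
hsv=cv2.cvtColor(c['pixels'],cv2.COLOR_RGB2HSV);H,S,V=[hsv[...,i].astype(int) for i in range(3)]
P=cloud(c);z=P[...,2]
m=((H<8)|(H>172))&(S>120)&(V>40); m[:200]=0;m[290:]=0;m[:,:290]=0;m[:,350:]=0
zt=o['ee_pos'][2]+.0165
R=Ro.from_euler('xyz',o['eef_rot']).as_matrix()
L=(P-o['ee_pos'])@R
for v in range(215,280,3):
    uu=np.nonzero(m[v])[0]
    if len(uu): a=L[v,uu]; print(v,uu.min(),uu.max(),np.median(a,0).round(4),V[v,uu].mean().round(0),(a[:,1].min()).round(4),a[:,1].max().round(4))
E
python3 g.py
```

```text
248 320 320 [ 0.0061 -0.001  -0.0083] 69.0 -0.001 -0.001
254 316 330 [ 0.0057  0.0007 -0.0154] 86.0 -0.0032 0.0046
257 312 332 [ 0.0044  0.0001 -0.0165] 90.0 -0.0055 0.0058
260 311 333 [ 0.0025  0.0001 -0.0163] 91.0 -0.006 0.0062
263 311 334 [ 0.0007  0.0004 -0.0165] 91.0 -0.006 0.0069
266 311 333 [-0.0012  0.0001 -0.0164] 90.0 -0.0061 0.0063
269 315 330 [-0.003   0.0004 -0.0164] 91.0 -0.0038 0.0046
272 320 326 [-0.0048  0.0007 -0.0166] 93.0 -0.001 0.0024
```

```bash
python3 - <<'E'
from h import *
shift([.6145,.033,.26],122)
E
```

```text
now [ 0.4675 -0.2272  0.2584] yaw [-1.7994e+02 -1.2000e-01  1.2201e+02] t 18.7
shift [ 0.1427  0.2626 -0.0016]
turn [-0.06 -0.12  0.01]
```

Emit:
{"fn": "send_rows", "kwargs": {
  "series": [
    [0, 0, 0, 0.01, 0.02, -0.001, -1],
    [0, 0, 0, 0.03, 0.055, -0.001, -1],
    [0, 0, 0, 0.053, 0.098, -0.001, -1],
    [0, 0, 0, 0.077, 0.14, -0.001, -1],
    [0, 0, 0, 0.1, 0.183, -0.001, -1],
    [0, 0, 0, 0.12, 0.22, -0.001, -1],
    [0, 0, 0, 0.135, 0.248, -0.001, -1],
    [0, 0, 0, 0.143, 0.262, -0.001, -1]
  ]
}}

```text
time_s: 19.5
ee_pos: [0.6146, 0.035, 0.2594]
eef_rot: [-3.14, -0.001, 2.132]
force: [-0.9, -0.4, -1.3]
grip_width: 0.0131
```

Emit:
{"fn": "send_rows", "kwargs": {
  "series": [
    [0, 0, 0, 0, 0, 0, -1],
    [0, 0, 0, 0, 0, 0, -1],
    [0, 0, 0, 0, 0, 0, -1],
    [0, 0, 0, 0, 0, 0, -1],
    [0, 0, 0, 0, 0, 0, -1],
    [0, 0, 0, 0, 0, 0, -1]
  ]
}}

```text
time_s: 20.1
ee_pos: [0.614, 0.0324, 0.261]
eef_rot: [3.141, 0.0, 2.129]
force: [-0.3, -0.4, -0.1]
grip_width: 0.0136
```

```bash
python3 - <<'E'
from h import *
shift([.5911,.0706,.26],122)
c=cam('wrist','w9.png'); o=ctrl.get_obs(); print(o['ee_pos'])
E
python3 g.py
```

```text
now [0.614  0.0324 0.261 ] yaw [1.7999e+02 1.0000e-02 1.2198e+02] t 20.1
shift [0.0446 0.0008 0.001 ]
turn [ 0.01  0.01 -0.02]
[0.61408045 0.03251264 0.26094815]
254 315 330 [ 0.0056  0.0004 -0.0158] 105.0 -0.0039 0.0046
257 312 332 [ 0.0042  0.0001 -0.0168] 112.0 -0.0056 0.0057
260 311 333 [ 0.0023  0.0001 -0.0165] 113.0 -0.0061 0.0062
263 311 334 [ 0.0006  0.0004 -0.0168] 113.0 -0.006 0.0068
266 311 333 [-0.0013  0.0001 -0.0167] 112.0 -0.0061 0.0063
269 315 330 [-0.0031  0.0004 -0.0169] 114.0 -0.0039 0.0046
272 320 325 [-0.005   0.0004 -0.0167] 114.0 -0.001 0.0018
```

View pics/w9.png

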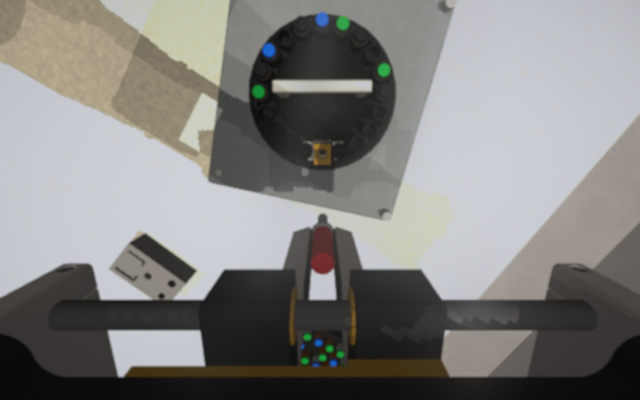

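The held pin hangs at column 322 and the bush, with its hole, is at (321,152). The handle is horizontal at row 86. I locate the bush in this same view.

```bash
python3 - <<'E'
from h import *
c=cam('wrist'); o=ctrl.get_obs(); P=cloud(c)
R=Ro.from_euler('xyz',o['eef_rot']).as_matrix()
hsv=cv2.cvtColor(c['pixels'],cv2.COLOR_RGB2HSV);H,S,V=[hsv[...,i].astype(int) for i in range(3)]
mb=(H>8)&(H<32)&(S>100)&(V>40); mb[:130]=0;mb[180:]=0;mb[:,:295]=0;mb[:,345:]=0
mb&=abs(P[...,2]-.112)<.005
v,u=np.nonzero(mb);q=np.array([ray(c,a,b,.112) for a,b in zip(u,v)])
l=((q-o['ee_pos'])@R)[:,:2]; r=cv2.minAreaRect((l*1000).astype(np.float32)); print('bush tool frame',len(u),r,u.min(),u.max(),v.min(),v.max(),np.median(P[mb][:,2]))
g=V.copy(); print(g[142:166,308:336])
h=abs(P[...,2]-.168)<.005; h[:60]=0;h[110:]=0;h[:,:240]=0;h[:,400:]=0
v,u=np.nonzero(h);q=np.array([ray(c,a,b,.168) for a,b in zip(u,v)]);l=((q-o['ee_pos'])@R)[:,:2]
print('bar',cv2.minAreaRect((l*1000).astype(np.float32)), cv2.minAreaRect((q[:,:2]*1000).astype(np.float32)))
# shank/collar pixels of pin
L=(P-o['ee_pos'])@R
for v in range(205,235,2):
    w=[u for u in range(300,345) if np.hypot(*L[v,u,:2])<.02 and 0<L[v,u,2]<.08]
    if w: print(v,w[0],w[-1],np.median(L[v,w],0).round(4))
E
```

```text
bush tool frame 292 ((44.47844314575195, 0.10148906707763672), (17.447189331054688, 21.423891067504883), 89.99671173095703) 314 330 144 164 0.11216073456128325
[[117 123 113  99  89  85  80  76  76  76  77  77  68  61  58  58  56  53
   52  54  55  54  49  53  71  88  91  87]
 [110 123 119 108 101  99  97  97  97  97  97  92  80  67  64  66  63  62
   62  62  63  60  55  58  79  95  94  85]
 [ 77  91  99 102 106 114 124 131 133 132 128 117  97  85  82  79  79  80
   79  80  81  77  67  60  76  88  83  66]
 [ 50  58  73  89 106 125 147 160 162 160 149 130 109  97  94  94  93  94
   94  95  94  90  78  60  64  72  62  44]
 [ 44  46  54  74  99 128 154 167 170 165 149 123 106 100  98  96  96  97
   97  99  98  96  80  56  47  51  42  32]
 [ 44  45  47  61  91 126 152 165 166 158 138 113 102  97  97  95  94  97
   98  99  99  95  80  53  36  36  34  32]
 [ 44  44  45  53  84 119 142 149 150 142 120 102  92  91  88  88  90  93
   96  99 100  96  80  53  33  31  32  30]
 [ 43  44  42  51  77 106 122 122 125 122 103  87  80  75  71  74  78  86
   93  98  98  95  80  53  34  30  32  33]
 [ 4
[... 1724 characters left out ...]
8  68  48  37  37  37  40]
 [ 51  47  46  44  45  56  74  83  79  67  61  60  58  60  59  56  56  58
   58  57  56  56  49  41  36  36  39  42]]
bar ((105.82979583740234, 0.051158905029296875), (83.39998626708984, 10.129270553588867), 89.98313903808594) ((558.06640625, 122.47108459472656), (83.39997863769531, 10.129267692565918), 32.02415084838867)
215 319 326 [0.003  0.0005 0.0631]
217 318 326 [0.0029 0.0001 0.058 ]
219 318 327 [0.003  0.0005 0.0527]
221 318 327 [0.0032 0.0005 0.0474]
223 317 328 [0.0076 0.0004 0.0302]
225 315 330 [0.0065 0.0004 0.0291]
227 308 337 [0.0061 0.0004 0.026 ]
229 302 343 [0.0073 0.0008 0.0188]
231 300 344 [0.0074 0.0004 0.0151]
233 300 344 [0.0074 0.0004 0.0115]
```

Emit:
{"fn": "send_rows", "kwargs": {
  "series": [
    [0, 0, 0, 0.02, 0, 0, -1],
    [0, 0, 0, 0.0448, 0.0002, 0, -1],
    [0, 0, 0, 0.0448, 0.0002, 0.02, -1],
    [0, 0, 0, 0.0448, 0.0002, 0.05, -1],
    [0, 0, 0, 0.0448, 0.0002, 0.068, -1],
    [0, 0, 0, 0.0448, 0.0002, 0.072, -1],
    [0, 0, 0, 0.0448, 0.0002, 0.072, -1],
    [0, 0, 0, 0.0448, 0.0002, 0.072, -1]
  ],
  "force": 10
}}

```text
time_s: 21.05
ee_pos: [0.591, 0.0709, 0.1901]
eef_rot: [3.14, 0.001, 2.13]
force: [-0.4, -0.4, -0.4]
grip_width: 0.0135
```

Emit:
{"fn": "send_rows", "kwargs": {
  "series": [
    [0, 0, 0, 0, 0, 0, -1],
    [0, 0, 0, 0, 0, 0, -1],
    [0, 0, 0, 0, 0, 0, -1],
    [0, 0, 0, 0, 0, 0, -1]
  ],
  "force": 10
}}

```text
time_s: 21.45
ee_pos: [0.5906, 0.0709, 0.189]
eef_rot: [3.141, 0.0, 2.13]
force: [-0.5, 0.1, -0.7]
grip_width: 0.0138
```

```bash
python3 s.py; python3 - <<'E'
from h import *
c=cam('wrist','w10.png'); c=cam('scene'); 
cv2.imwrite('pics/s10.png',cv2.cvtColor(cv2.resize(c['pixels'][120:250,260:420],None,fx=4,fy=4,interpolation=cv2.INTER_CUBIC),cv2.COLOR_RGB2BGR))
E
```

```text
yaw 122.02 Mz -0.02 [ 0.032 -0.056 -0.031 -0.025] Ftool [ 0.  -0.6  1.8] [0.5906 0.0709 0.1889] 0.0136 21.6
```

View pics/w10.png

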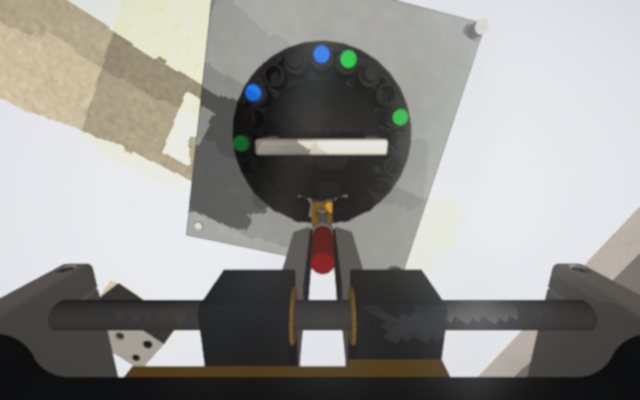

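View pics/s10.png

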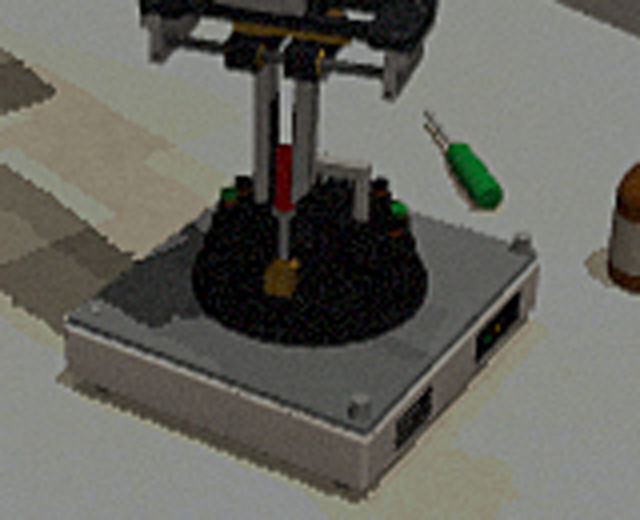

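The wrist view has the pin at column 322, in line with the bush at (322,207). The scene view shows the shank over the bush. Lowering slowly.

Emit:
{"fn": "send_rows", "kwargs": {
  "series": [
    [0, 0, 0, 0, 0, 0.004, -1],
    [0, 0, 0, 0, 0, 0.006, -1],
    [0, 0, 0, 0, 0, 0.008, -1],
    [0, 0, 0, 0, 0, 0.009, -1],
    [0, 0, 0, 0, 0, 0.01, -1],
    [0, 0, 0, 0, 0, 0.01, -1]
  ]
}}

```text
time_s: 22.3
ee_pos: [0.5905, 0.0709, 0.1787]
eef_rot: [-3.141, -0.0, 2.13]
force: [-0.5, 0.4, -0.0]
grip_width: 0.0138
```

```bash
python3 s.py
```

```text
yaw 122.02 Mz -0.01 [-0.019 -0.008 -0.014  0.002] Ftool [-1.   0.   0.9] [0.5906 0.0709 0.1789] 0.0137 22.45
```

Emit:
{"fn": "send_rows", "kwargs": {
  "series": [
    [0, 0, 0, 0, 0, 0.001, -1],
    [0, 0, 0, 0, 0, 0.002, -1],
    [0, 0, 0, 0, 0, 0.003, -1],
    [0, 0, 0, 0, 0, 0.004, -1],
    [0, 0, 0, 0, 0, 0.004, -1]
  ]
}}

```text
time_s: 22.95
ee_pos: [0.5905, 0.0709, 0.1746]
eef_rot: [-3.141, -0.0, 2.13]
force: [-1.3, 0.8, -0.5]
grip_width: 0.0136
```

```bash
python3 s.py
```

```text
yaw 122.01 Mz 0.008 [ 0.015  0.023 -0.011  0.004] Ftool [-1.1 -0.2  1. ] [0.5906 0.0709 0.1748] 0.0134 23.1
```

Emit:
{"fn": "send_rows", "kwargs": {
  "series": [
    [0, 0, 0, 0, 0, 0.002, -1],
    [0, 0, 0, 0, 0, 0.004, -1],
    [0, 0, 0, 0, 0, 0.006, -1],
    [0, 0, 0, 0, 0, 0.008, -1],
    [0, 0, 0, 0, 0, 0.01, -1],
    [0, 0, 0, 0, 0, 0.012, -1],
    [0, 0, 0, 0, 0, 0.0135, -1],
    [0, 0, 0, 0, 0, 0.0135, -1]
  ]
}}

```text
time_s: 23.9
ee_pos: [0.5905, 0.0709, 0.161]
eef_rot: [-3.141, -0.0, 2.13]
force: [-0.5, 0.3, -0.4]
grip_width: 0.014
```

```bash
python3 s.py
```

```text
yaw 122.01 Mz -0.011 [-0.024 -0.044  0.013  0.013] Ftool [-0.1  0.5  0.8] [0.5906 0.0709 0.1614] 0.0138 24.05
```

No side force. The next few millimetres show whether the tip finds the plate's hole.

Emit:
{"fn": "send_rows", "kwargs": {
  "series": [
    [0, 0, 0, 0, 0, 0.001, -1],
    [0, 0, 0, 0, 0, 0.002, -1],
    [0, 0, 0, 0, 0, 0.003, -1],
    [0, 0, 0, 0, 0, 0.004, -1],
    [0, 0, 0, 0, 0, 0.004, -1]
  ]
}}

```text
time_s: 24.55
ee_pos: [0.5905, 0.0709, 0.1571]
eef_rot: [-3.141, -0.0, 2.13]
force: [-1.1, -0.1, -0.4]
grip_width: 0.0137
```

```bash
python3 s.py
```

```text
yaw 122.02 Mz 0.017 [ 0.098 -0.062  0.008  0.025] Ftool [-0.2  0.1  1.1] [0.5906 0.0709 0.1573] 0.0138 24.7
```

Emit:
{"fn": "send_rows", "kwargs": {
  "series": [
    [0, 0, 0, 0, 0, 0.001, -1],
    [0, 0, 0, 0, 0, 0.002, -1],
    [0, 0, 0, 0, 0, 0.003, -1],
    [0, 0, 0, 0, 0, 0.003, -1]
  ]
}}

```text
time_s: 25.1
ee_pos: [0.5905, 0.0709, 0.1541]
eef_rot: [-3.141, -0.0, 2.13]
force: [-0.5, 0.2, -0.1]
grip_width: 0.0139
```

```bash
python3 s.py
```

```text
yaw 122.02 Mz -0.001 [ 0.013 -0.014 -0.002 -0.001] Ftool [-0.1 -0.2  0.5] [0.5905 0.0709 0.1542] 0.0137 25.25
```

The tip is about 4 mm past the plate's top with no force, so it is in the hole. Going down to just short of home.

Emit:
{"fn": "send_rows", "kwargs": {
  "series": [
    [0, 0, 0, 0, 0, 0.002, -1],
    [0, 0, 0, 0, 0, 0.004, -1],
    [0, 0, 0, 0, 0, 0.006, -1],
    [0, 0, 0, 0, 0, 0.007, -1],
    [0, 0, 0, 0, 0, 0.0075, -1],
    [0, 0, 0, 0, 0, 0.0075, -1]
  ]
}}

```text
time_s: 25.85
ee_pos: [0.5905, 0.0709, 0.1467]
eef_rot: [-3.141, -0.0, 2.13]
force: [-0.8, 0.3, -1.5]
grip_width: 0.0139
```

```bash
python3 s.py
```

```text
yaw 122.02 Mz 0.012 [ 0.006  0.009  0.042 -0.008] Ftool [ 0.5 -0.4  1.2] [0.5905 0.0709 0.1468] 0.0141 26.0
```

Emit:
{"fn": "send_rows", "kwargs": {
  "series": [
    [0, 0, 0, 0, 0, 0.0008, -1],
    [0, 0, 0, 0, 0, 0.0008, -1],
    [0, 0, 0, 0, 0, 0.0008, -0.6],
    [0, 0, 0, 0, 0, 0.0008, -0.5],
    [0, 0, 0, 0, 0, 0.0008, -0.5],
    [0, 0, 0, 0, 0, 0.0008, -0.5]
  ]
}}

```text
time_s: 26.6
ee_pos: [0.5906, 0.0709, 0.1461]
eef_rot: [3.141, 0.0, 2.13]
force: [0.5, -0.1, 0.1]
grip_width: 0.0234
```

```bash
python3 s.py; python3 - <<'E'
from h import *
cam('wrist','w11.png')
E
```

```text
yaw 122.02 Mz -0.004 [-0.007 -0.013 -0.022  0.024] Ftool [0.9 0.1 0.4] [0.5906 0.0709 0.146 ] 0.0234 26.75
```

View pics/w11.png

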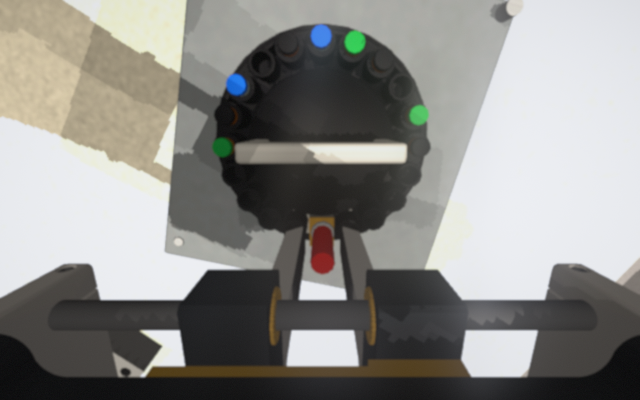

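The pin (column 321) stands free between the open fingers with its collar down at the bush. Lifting straight up.

Emit:
{"fn": "send_rows", "kwargs": {
  "series": [
    [0, 0, 0, 0, 0, -0.01, -0.5],
    [0, 0, 0, 0, 0, -0.03, -0.5],
    [0, 0, 0, 0, 0, -0.06, -0.5],
    [0, 0, 0, 0, 0, -0.1, -0.3],
    [0, 0, 0, 0, 0, -0.13, 0],
    [0, 0, 0, 0, 0, -0.13, 0],
    [0, 0, 0, 0, 0, -0.13, 0],
    [0, 0, 0, 0, 0, -0.13, 0]
  ]
}}

```text
time_s: 27.6
ee_pos: [0.5902, 0.0709, 0.2749]
eef_rot: [-3.14, -0.001, 2.13]
force: [0.0, 0.3, -1.3]
grip_width: 0.0471
```

```bash
python3 - <<'E'
from h import *
c=cam('wrist','w12.png'); o=ctrl.get_obs(); print(o['ee_pos'],o['time_s'],o['force'])
hsv=cv2.cvtColor(c['pixels'],cv2.COLOR_RGB2HSV);H,S,V=[hsv[...,i].astype(int) for i in range(3)]
m=((H<8)|(H>172))&(S>120)&(V>40);m[:,:290]=0;m[:,350:]=0;m[:150]=0
P=cloud(c); z=P[...,2]; t=m&(z>z[m].max()-.004); print('pin top z',np.median(z[t]), 'expect .162', P[t].mean(0))
c=cam('scene'); 
cv2.imwrite('pics/s12.png',cv2.cvtColor(cv2.resize(c['pixels'][120:250,260:420],None,fx=4,fy=4,interpolation=cv2.INTER_CUBIC),cv2.COLOR_RGB2BGR))
E
```

```text
[0.59019576 0.07087982 0.27483105] 27.65 [ 0.2423469  -0.38310266 -0.65600346]
pin top z 0.16229599063782038 expect .162 [0.59057009 0.0718827  0.162164  ]
```

View pics/w12.png

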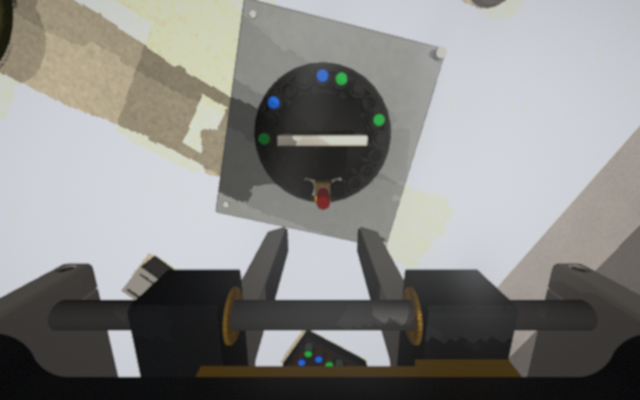

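View pics/s12.png

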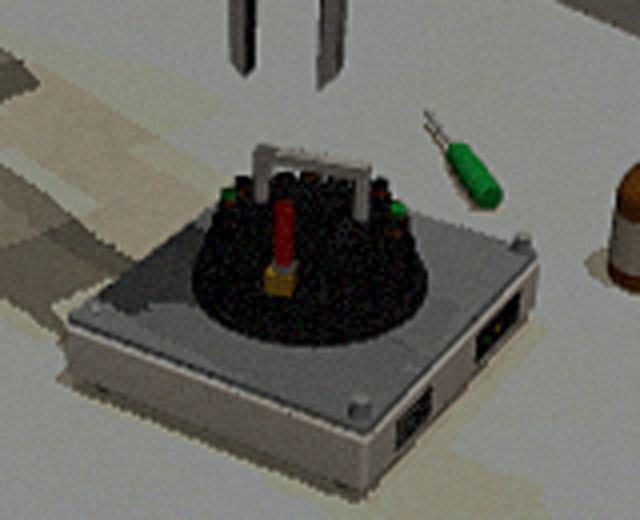

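The pin is upright with its collar on the bush. Its top measures 162.3 mm against the 162 mm expected for home, and the gripper is clear. Handing in.

```bash
python3 -c "
from station import ctrl
print(ctrl.hand_in(), ctrl.get_obs()['time_s'])"
```

```text
the job is handed in; nothing more can be done
the job is handed in; nothing more can be done
```

The index pin stands fully home through the bush and drive plate, released, and the job is handed in at about 28 s.

- **Finding the slack:** I gripped the carousel's handle and turned it clockwise until the drive pushed back 0.17 N m (tool yaw 21.6°). Then I turned it anticlockwise until it pushed back 0.17 N m (42.7°). I set it half-way, at 32.15°; the camera then read the handle at 32.0°.
- **Fitting the pin:** It went through the bush and plate with no more than about 2 N at the wrist.
- **Last checks:** The pin's top is at 162.3 mm (162 mm expected when home), and it is upright on the bush in the scene view. The gripper is well clear. The vial rack, bottle, jar and screwdriver were never approached, but I did not re-measure their positions.
- **Disagreements:** The top camera put the carousel axis about 3 mm from where the grip found it, and the wrist camera about 1 mm off. I relied on the grip and the wrist camera. The twist readings vary by about ±0.04 N m, so I averaged several at each point.

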